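Steel roller home against the stop of a V-groove jig

ROBOT

A 6-joint arm with a two-finger parallel gripper is mounted at the origin on the work surface. World frame = base frame: x ahead of the robot, y to its left, z up, the work surface at z = 0. Lengths are in m, angles in degrees, forces in N, time in s.
With the tool pointing down it reaches from about 0.375 to 0.9 m from the base axis. Payload 3.1 kg.
Tool frame: the origin (TCP) lies at the very end of the fingers, on their centre line; the grasp point (between the pads) lies 19 mm behind it (bot.hold_point_z is the z of the grasp point in the tool frame, in m); z points along the fingers, y is the direction in which the jaws open and shut (so a half turn about z gives the same grasp; the last joint's range is limited). The gripper opens to 87 mm and grips with 3 to 60 N. Pads are 19 mm wide; open, the fingers measure 117 mm over their backs; the gripper's body (75 mm by 190 mm) begins 51 mm behind the grasp point.
Start: joints at [-76.404, 30.224, 82.088, -0, 67.689, -10.227], TCP at [0.252, -0.572, 0.223] pointing down, gripper open.
Joint ranges: [-176.69, 176.69], [-43.24, 126.21], [12.49, 139.97], [-82, 262], [0, 151.66], [-163.58, 163.58]. Speed limits (degrees/s): [159.86, 159.86, 180, 180, 180, 180].

INTERFACE

Orientations are given as a 3x3 rotation matrix whose columns are the frame's x, y, z axes.
In Python, from rig import bot gives the robot as it stands.
- The arm moves only by the tool servo_tool, never from a script. Its argument "increments" is a list of rows, each a list of 3 entries, a list of its own where there are three numbers: the closure, from 0 (fully open) to 1 (shut), then the shift along the tool's x, y, z in mm, then the turn about the tool's z in degrees. In form: [[claw, [x, y, z], turn], ...]. A call has 1 to 5 rows; each row shifts and turns the commanded pose from where the row before left it, along the tool's axes as they then stand; what a row does not reach is not made up. A row lasts 1/8 s, in which the tool goes at most 62.5 mm and 10.7 degrees, less where a joint would pass 70% of its speed; a pose out of reach is approached as far as the arm can. A call with a gripper value outside its range is refused whole. The fingers move at their own pace and stop on an object; the grip force is fixed at half the most. Time passes only in rows, so rows that do not move let the fingers close. It gives the time, the measured TCP pose, the force and the opening at its end, in the units of the state.
- bot.read_state(): the state, without advancing time (a new reading comes with each control period).
- bot.capture(name): name is "scene" or "top"; returns (picture, depth): 420x560x3 uint8, blue, green, red; 420x560 float32, m along the optical axis (not along the pixel's ray), 0 where there is no reading.
- bot.camera_info(name): a dict with "K" (3x3 intrinsics, pixels), "R" (3x3) and "t" (3): a world point X has camera coordinates R X + t. Camera axes: x right, y down, z forward; pixel columns grow to the right and rows downward; lengths in m; the calibration is good to about 2 mm. A picture is of the moment at which its call begins. camera_info takes no time and is no camera call.
- bot.hand_in(): hands the job in, once; it reports no verdict.
Trained networks look in the newest picture that a camera, given by its name, has taken for a name from the list of things; names that differ only in an ending like _2 or _b are one class to them, and where a whole thing is asked for, a point or a joint stands for the part that bears it (a point fixed in the world has none). Each returns a list of dicts, best first, with "p" (0 to 1); they miss things now and then, are a little off and sometimes report something else, mostly with a low value. They report only what shows in the picture. A call takes as long as a camera call. They do not tell look-alikes from the thing itself.
- bot.find_in(camera, thing): "bbox" ([left, top, right, bottom] in pixels, round what is visible of it).
- bot.trace(camera, thing): "region" (420x560 bool, what is visible of it) and "bbox" ([left, top, right, bottom] in pixels, round what is visible of it).
The state is a dict: "time_s": time; "joint_positions": joint angles; "qvel": joint speeds; "tau": joint torques, N m; "position": TCP position; "tcp_rot": TCP orientation; "force": force on the tool from outside, world axes, zero at the start; "moment": the same for the moment, N m; "opening": opening from 0.0 (shut) to 1.0 (fully open).
Only numpy, scipy, OpenCV 4.12 (cv2) and the standard library are available. Lean on these libraries where they do the work, as an engineer would, in place of code of your own. Each camera call takes 0.05 s, during which the arm holds its last target.

TASK

On the prototype bench, two rollers lie in the two V-grooves of the jig. Push the bright steel roller along its own groove, without lifting it out, until it sits fully home against the red stop of that groove. Go gently, so that neither red stop is shoved out of its setting, and leave the blue roller where it lies.

Things in the scene. Friction and masses are not known exactly. Their poses are not given: they have to be found in the camera images.
- steel_roller: Bright steel roller, a cylinder 30 mm in diameter, 100 mm long, a dark bore in each end, 0.2 to 0.4 kg, loose in one of the jig's two grooves (either one). Origin at its centre, 39 mm above the bench; x along the roller. Its top stands 21 mm above the groove's top edges. Sliding it along takes 1 to 5 N. Fully home, its centre is 50 mm before the stop's face.
- blue_roller: Blue plastic roller, same shape and size, loose in the other groove. Origin at its centre, x along the roller. The jig, fixed to the bench: an aluminium plate 340 x 170 mm with two parallel dark steel V-rails, 300 mm long, 44 mm wide, middles 100 mm apart; 90-degree grooves 30 mm wide at the top, open at both ends, top edges 33 mm above the bench.
- near_face (a point): Middle of the face of the red stop in the groove nearer the robot, at the height of the roller's axis. x runs along the groove from the roller to the stop (the way to push, within 20 degrees of the robot's left, +y), z up. The stop is a red block 40 mm wide, 36 mm long, 30 mm higher than the groove's edges, with a black knob; friction holds it, it slides if pushed with over about 18 N.
- far_face (a point): The same point on the identical red stop of the groove farther from the robot, with the same axes. Each stop is set at its own place along its groove; a roller's end is 40 to 130 mm short of it at the start.
Not all that is in view belongs to the job. What is meant by the steel_roller is not brown, pink or turquoise, and is the smaller of those in its own colour.

How it is judged (in metres and radians):
At the end, for the whole second after the job is handed in: The steel roller lies at rest in its groove (axis within 10 mm of the groove's axis and within 10 degrees of its direction) with its end within 10 mm of the red stop's face (((x of steel_roller in the frame of near_face between -0.06 and -0.04 m and y of steel_roller in the frame of near_face between -0.01 and 0.01 m and z of steel_roller in the frame of near_face between -0.01 and 0.01 m) or (x of steel_roller in the frame of far_face between -0.06 and -0.04 m and y of steel_roller in the frame of far_face between -0.01 and 0.01 m and z of steel_roller in the frame of far_face between -0.01 and 0.01 m)) and angle between the x axis of steel_roller and the x axis of near_face, either way round below 0.175 rad and linear speed of steel_roller below 0.01 m/s); the robot touches nothing.
It fails at once if a red stop was shoved more than 10 mm out of its setting (distance of any of near_face, far_face from where it was at the start of the episode above 0.01 m).
It fails at once if the blue roller was moved more than 10 mm (distance of blue_roller from where it was at the start of the episode above 0.01 m).
It fails at once if the steel roller was lifted more than 15 mm, out of its groove (z of steel_roller in the frame of near_face above 0.015 m).
It also fails if it takes over 35 s, if anything falls off the work surface, if the arm or the gripper's body presses on something with over 40 N, if the wrist force passes 120 N, or if a joint passes its speed limit or range.

## Working session

There is one attempt and no reset: what is moved stays moved. The work goes in short steps, Python scripts to look and compute and a tool call to move; the robot and the scene stay as the last step left them, time stands still between calls to the robot, and variables do not carry over. Pictures are saved under pics/ and viewed, and the job is handed in when it is done.

Besides the shell and the picture viewer there is one more tool, called after "Request:" by a JSON object that holds its "name" and its "arguments", one argument or row to a line. servo_tool: Moves the arm, as the interface text tells. Its arguments: {"type":"object","properties":{"increments":{"type":"array","items":{"type":"array"}}},"required":["increments"]}

```bash
mkdir -p pics; ls; python3 - <<'E'
from rig import bot
import cv2,numpy as np
for c in("scene","top"):
    p,d=bot.capture(c); cv2.imwrite(f"pics/{c}0.png",p); np.save(f"pics/{c}0.npy",d)
    i=bot.camera_info(c); print(c,i["K"],-i["R"].T@i["t"])
    for t in("steel_roller","blue_roller","near_face","far_face"):
        print(t,[(r["bbox"],round(r["p"],2)) for r in bot.find_in(c,t)])
s=bot.read_state();print(s["time_s"],s["position"],s["tcp_rot"],s["opening"])
E
```

```text
pics
scene [[401.88269576   0.         284.28039315]
 [  0.         401.88269576 215.00902526]
 [  0.           0.           1.        ]] [1.14295906 0.11446774 0.73186568]
steel_roller [([137.9, 215.1, 180.8, 263.0], 0.94), ([392.4, 293.3, 456.1, 358.8], 0.84), ([232.1, 213.2, 280.0, 226.7], 0.72), ([107.6, 275.6, 134.3, 322.5], 0.7), ([204.1, 156.0, 237.7, 177.9], 0.59)]
blue_roller [([238.7, 244.3, 291.1, 263.9], 0.76)]
near_face [([322.4, 198.8, 337.5, 217.5], 0.71)]
far_face [([334.6, 231.1, 350.4, 252.7], 0.87)]
top [[402.82792705   0.         280.18024673]
 [  0.         402.82792705 209.14373979]
 [  0.           0.           1.        ]] [0.38774402 0.00395889 0.88232697]
steel_roller [([363.5, 301.0, 413.9, 332.4], 0.92), ([407.6, 99.0, 441.2, 138.3], 0.87), ([385.5, 160.3, 443.6, 214.0], 0.86), ([134.2, 99.8, 180.9, 151.9], 0.77), ([292.7, 204.4, 339.0, 225.9], 0.76)]
blue_roller [([274.1, 160.8, 321.5, 182.4], 0.6)]
near_face [([227.1, 225.6, 246.7, 250.4], 0.57)]
far_face [([211.0, 184.3, 233.1, 208.9], 0.88)]
0.5 [ 0.25245815 -0.57167755  0.22249513] [[ 9.14796211e-01  4.03915699e-01 -4.15598530e-05]
 [ 4.03915701e-01 -9.14796205e-01  1.00594987e-04]
 [ 2.61309865e-06 -1.08810590e-04 -9.99999994e-01]] 1.0021570945924678
```

View pics/top0.png

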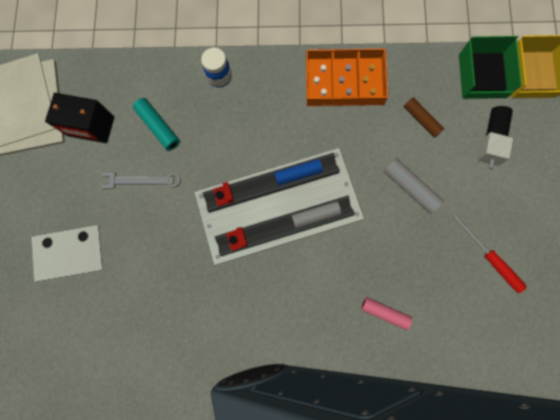

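View pics/scene0.png

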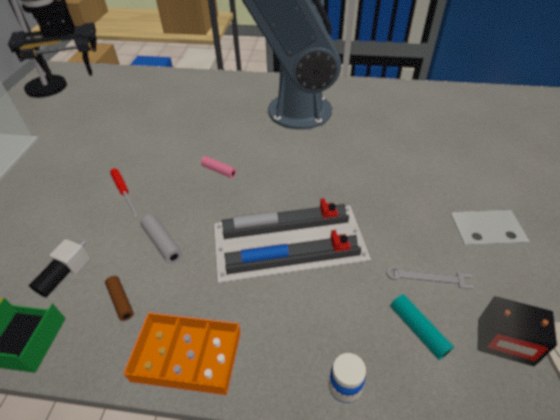

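The steel roller lies in the near groove, at about (316,215) in the top view, with its red stop at (236,239). The blue roller is in the far groove at (298,172). The larger grey cylinder at (414,186) is a decoy. Next I'll measure positions.

```bash
cat > h.py <<'E'
from rig import bot
import numpy as np
def cloud(c,d):
    i=bot.camera_info(c);K,R,t=map(np.array,(i["K"],i["R"],i["t"]))
    v,u=np.mgrid[:420,:560]
    P=np.stack([(u-K[0,2])/K[0,0]*d,(v-K[1,2])/K[1,1]*d,d],-1)
    return (P-t)@R
E
python3 - <<'E'
from h import *; import cv2
out={}
for c,sb in(("top",(292.7,204.4,339,225.9)),("scene",(232,213,280,226.7))):
    p,d=bot.capture(c);W=cloud(c,d);cv2.imwrite(f"pics/{c}z.png",cv2.resize(p[140:270,190:370],None,fx=4,fy=4,interpolation=cv2.INTER_CUBIC))
    for t in("steel_roller","blue_roller","near_face","far_face"):
        for r in bot.trace(c,t):
            m=r["region"]&(d>0); X=W[m]
            if abs(np.median(X[:,0])-.4)>.16 or abs(np.median(X[:,1])-0)>.2: continue
            X=X[X[:,2]>.035]
            if len(X)<10: continue
            rect=cv2.minAreaRect((X[:,:2]*1000).astype(np.float32))
            print(c,t,round(r["p"],2),m.sum(),"med",X.mean(0).round(4),"zmax",np.percentile(X[:,2],[50,98]).round(4),"rect",rect)
E
```

```text
top steel_roller 0.95 648 med [ 0.5253 -0.0461  0.0526] zmax [0.0533 0.0577] rect ((526.4446411132812, -45.91110610961914), (31.127559661865234, 99.52659606933594), 15.962811470031738)
top steel_roller 0.4 352 med [0.4748 0.1178 0.0543] zmax [0.0548 0.0668] rect ((475.0396728515625, 119.79307556152344), (40.0744514465332, 35.91221618652344), 17.213455200195312)
top near_face 0.75 328 med [0.4747 0.1176 0.0546] zmax [0.055  0.0668] rect ((475.0469665527344, 119.76953887939453), (39.96722412109375, 35.896820068359375), 17.004762649536133)
scene steel_roller 0.77 579 med [ 0.5363 -0.0438  0.0485] zmax [0.0502 0.0554] rect ((531.9730834960938, -44.789756774902344), (27.853010177612305, 99.81597900390625), 17.19108009338379)
scene near_face 0.78 271 med [0.4862 0.1194 0.0514] zmax [0.0513 0.065 ] rect ((480.1743469238281, 121.38404083251953), (39.95222091674805, 36.117454528808594), 17.38579559326172)
```

```bash
sleep 1; ls pics
```

```text
scene0.npy
scene0.png
scenez.png
top0.npy
top0.png
topz.png
```

Request:
{"name": "servo_tool", "arguments": {
  "increments": [
    [1, [0, 0, 0], 6.6],
    [1, [35, -28, 0], 0],
    [1, [35, -28, 0], 0],
    [1, [35, -28, 0], 0],
    [1, [35, -28, 0], 0]
  ]
}}

```text
time_s: 1.62
position: [0.3538, -0.4222, 0.2227]
tcp_rot: [[0.955, 0.296, 0.0], [0.296, -0.955, -0.0], [0.0, 0.0, -1.0]]
force: [-0.0, 0.1, -0.5]
opening: 0.515
```

```bash
python3 - <<'E'
from h import *
d=np.load("pics/top0.npy");W=cloud("top",d)
for n,(a,b,c,e) in dict(near=(225,224,248,252),far=(210,182,234,210)).items():
    print(n,W[b:e,a:c,2].max())
d=np.load("pics/scene0.npy");W=cloud("scene",d)
print(W[195:220,320:340,2].max(),W[228:255,332:352,2].max())
E
```

```text
near 0.8823269685388505
far 0.8823269685388505
0.7318656832976524 0.7318656832976524
```

View pics/topz.png

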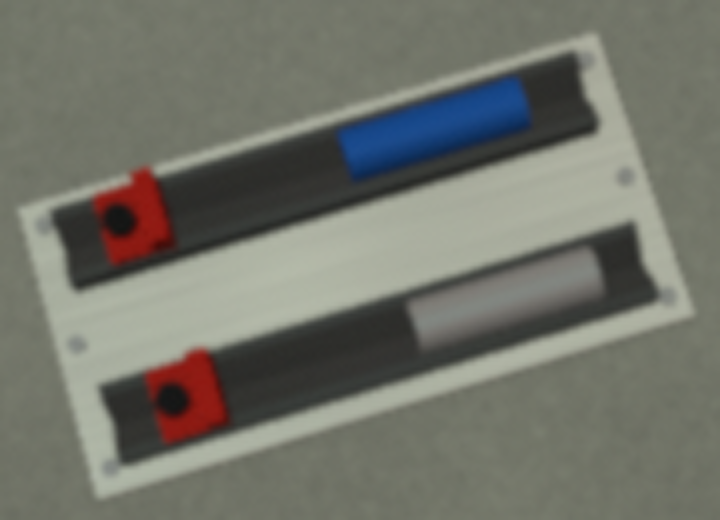

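Request:
{"name": "servo_tool", "arguments": {
  "increments": [
    [1, [35, -28, 0], 0],
    [1, [35, -28, 0], 0],
    [1, [35, -28, 0], 0],
    [1, [35, -28, 0], 0],
    [1, [35, -28, 0], 0]
  ]
}}

```text
time_s: 2.25
position: [0.4796, -0.2366, 0.2228]
tcp_rot: [[0.955, 0.296, 0.001], [0.296, -0.955, -0.0], [0.0, 0.001, -1.0]]
force: [0.3, 0.1, 0.6]
opening: 0.019
```

Request:
{"name": "servo_tool", "arguments": {
  "increments": [
    [1, [35, -28, 0], 0],
    [1, [35, -28, 0], 0],
    [1, [0, 0, 40], 0],
    [1, [0, 0, 40], 0],
    [1, [0, 0, 0], 0]
  ]
}}

```text
time_s: 2.88
position: [0.5269, -0.1622, 0.1401]
tcp_rot: [[0.955, 0.296, -0.006], [0.296, -0.955, 0.003], [-0.005, -0.005, -1.0]]
force: [-0.3, 0.2, -0.2]
opening: 0.002
```

```bash
python3 - <<'E'
from h import *; import cv2
s=bot.read_state();p=np.array(s["position"]);print(p,s["opening"],s["force"])
u=np.array([-.296,.955]);n=np.array([.955,.296]);r=np.array([.528,-.0455])
print("along",(p[:2]-r)@u,"lat",(p[:2]-r)@n)
q,d=bot.capture("scene");cv2.imwrite("pics/s1.png",cv2.resize(q[90:290,150:400],None,fx=3,fy=3,interpolation=cv2.INTER_CUBIC))
W=cloud("scene",d);sub=W[195:220,320:340,2][d[195:220,320:340]>0];print(sub.max())
E
```

```text
[ 0.52688544 -0.16218688  0.140078  ] 0.0020633476624963005 [-0.2999159   0.23861962 -0.15147867]
along -0.11110605825580468 lat -0.03560371598966509
0.06618920867932747
```

View pics/s1.png

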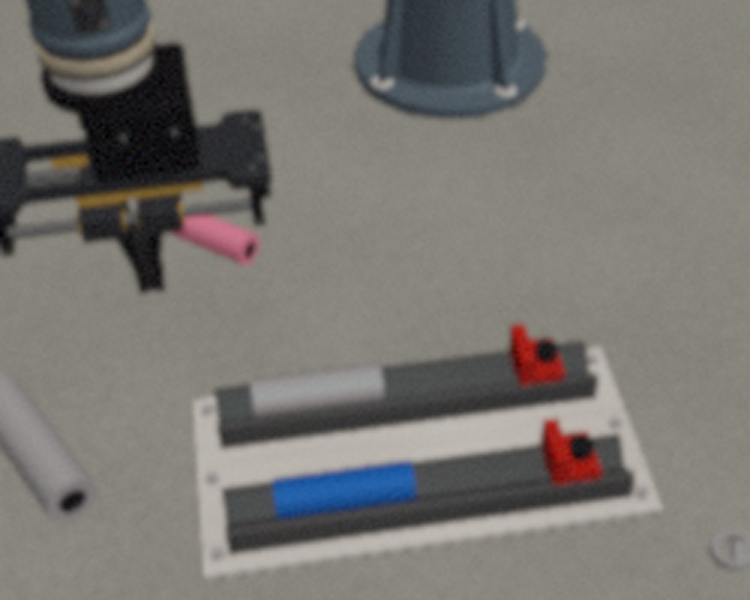

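Request:
{"name": "servo_tool", "arguments": {
  "increments": [
    [1, [18, 0, 0], 0],
    [1, [18, 0, 0], 0],
    [1, [0, -10, 40], 0],
    [1, [0, -10, 40], 0],
    [1, [0, 0, 0], 0]
  ]
}}

```text
time_s: 3.55
position: [0.5562, -0.133, 0.0619]
tcp_rot: [[0.955, 0.296, -0.004], [0.297, -0.955, 0.002], [-0.003, -0.003, -1.0]]
force: [0.2, 0.3, -0.6]
opening: 0.004
```

```bash
cat >> h.py <<'E'
def st():
    s=bot.read_state();p=np.array(s["position"])
    u=np.array([-.296,.955]);n=np.array([.955,.296]);r=np.array([.528,-.0455])
    print("t",s["time_s"],"along",((p[:2]-r)@u).round(4),"lat",((p[:2]-r)@n).round(4),"z",p[2].round(4),"F",np.round(s["force"],2),"Fu",(np.array(s["force"])[:2]@u).round(2))
E
python3 -c "
from h import *
st()"
```

```text
t 3.55 along -0.0919 lat 0.0011 z 0.0619 F [ 0.17  0.34 -0.58] Fu 0.27
```

Request:
{"name": "servo_tool", "arguments": {
  "increments": [
    [1, [0, 0, 20], 0],
    [1, [0, 0, 0], 0],
    [1, [0, -5, 0], 0],
    [1, [0, -5, 0], 0],
    [1, [0, 0, 0], 0]
  ]
}}

```text
time_s: 4.18
position: [0.5545, -0.1238, 0.0433]
tcp_rot: [[0.955, 0.297, 0.001], [0.297, -0.955, -0.0], [0.0, 0.0, -1.0]]
force: [0.0, -1.0, -0.7]
opening: 0.003
```

```bash
python3 - <<'E'
from h import *; import cv2
st()
for c,b in(("scene",(150,260,180,370)),("top",(140,270,190,370))):
    q,d=bot.capture(c);cv2.imwrite(f"pics/{c}2.png",cv2.resize(q[b[0]:b[1],b[2]:b[3]],None,fx=4,fy=4,interpolation=cv2.INTER_CUBIC))
E
```

```text
t 4.175 along -0.0826 lat 0.0022 z 0.0433 F [ 0.01 -0.96 -0.68] Fu -0.92
```

View pics/scene2.png

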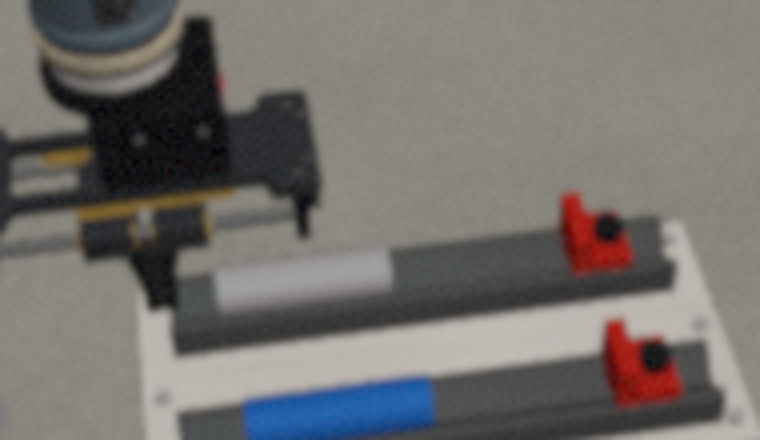

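View pics/top2.png

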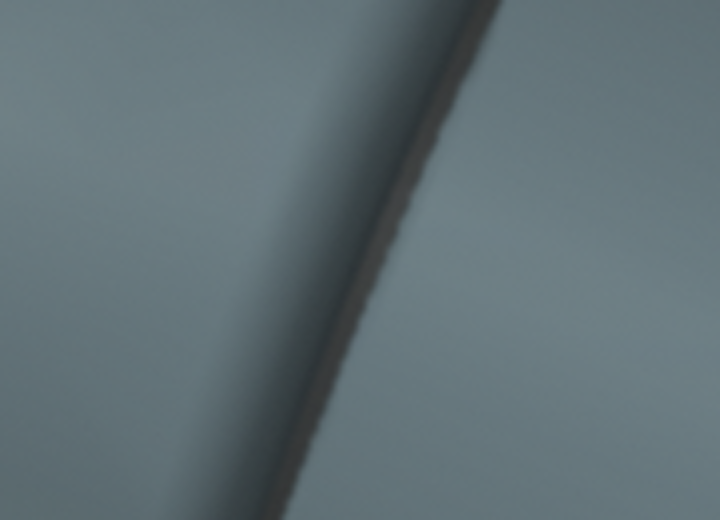

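Request:
{"name": "servo_tool", "arguments": {
  "increments": [
    [1, [-1, -4, 3], 0],
    [1, [-1, -4, 0], 0],
    [1, [0, -4, 0], 0],
    [1, [0, -4, 0], 0],
    [1, [0, -4, 0], 0]
  ]
}}

```text
time_s: 4.9
position: [0.5466, -0.1054, 0.0396]
tcp_rot: [[0.955, 0.296, 0.0], [0.296, -0.955, 0.0], [0.0, 0.0, -1.0]]
force: [-0.0, -0.1, -0.4]
opening: 0.003
```

```bash
cat > look.py <<'E'
from h import *; import cv2,sys
st()
b=(150,260,180,370)
q,d=bot.capture("scene");cv2.imwrite(f"pics/{sys.argv[1]}.png",cv2.resize(q[b[0]:b[1],b[2]:b[3]],None,fx=4,fy=4,interpolation=cv2.INTER_CUBIC))
W=cloud("scene",d);u=np.array([-.296,.955]);n=np.array([.955,.296]);r=np.array([.528,-.0455])
for t in("steel_roller","near_face","blue_roller"):
    for x in bot.trace("scene",t):
        X=W[x["region"]&(d>0)]; X=X[X[:,2]>.035]
        if len(X)<10 or abs(np.median(X[:,0])-.52)>.12 or abs(np.median(X[:,1]))>.2: continue
        a=(X[:,:2]-r)@u;l=(X[:,:2]-r)@n
        print(t,round(x["p"],2),"along",np.percentile(a,[1,99]).round(4),"lat",np.percentile(l,[1,99]).round(4),"z",np.percentile(X[:,2],98).round(4))
E
python3 look.py s3
```

```text
t 4.9 along -0.0627 lat 0.0001 z 0.0396 F [-0.02 -0.08 -0.4 ] Fu -0.07
steel_roller 0.68 along [-0.0493  0.0481] lat [-0.0081  0.0173] z 0.0552
near_face 0.57 along [0.1554 0.1899] lat [-0.0163  0.0224] z 0.0641
blue_roller 0.73 along [-0.0418  0.0562] lat [0.0913 0.117 ] z 0.0554
```

View pics/s3.png

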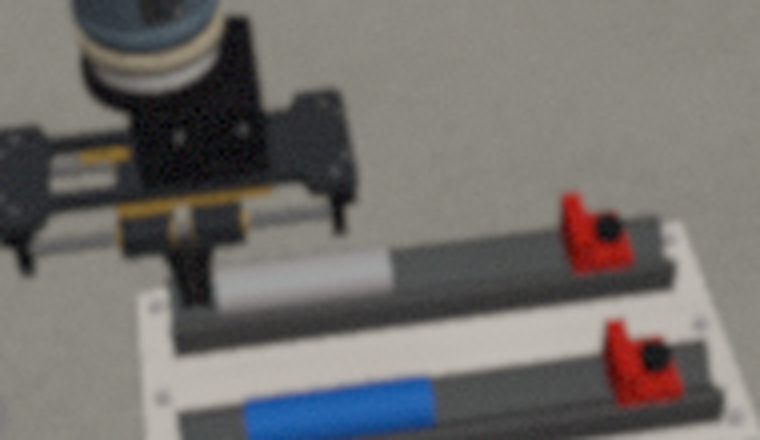

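Request:
{"name": "servo_tool", "arguments": {
  "increments": [
    [1, [0, -4, 0], 0],
    [1, [0, -6, 0], 0],
    [1, [0, -6, 0], 0],
    [1, [0, -6, 0], 0],
    [1, [0, -6, 0], 0]
  ]
}}

```text
time_s: 5.72
position: [0.5386, -0.0786, 0.0397]
tcp_rot: [[0.955, 0.296, 0.001], [0.296, -0.955, -0.0], [0.001, 0.001, -1.0]]
force: [1.5, -1.5, 0.9]
opening: 0.007
```

```bash
python3 look.py s4
```

```text
t 5.725 along -0.0348 lat 0.0004 z 0.0397 F [ 1.45 -1.54  0.85] Fu -1.9
steel_roller 0.67 along [-0.0241  0.0737] lat [-0.0087  0.0172] z 0.0552
near_face 0.76 along [0.1556 0.1899] lat [-0.0157  0.0235] z 0.0647
blue_roller 0.88 along [-0.0421  0.0561] lat [0.0918 0.1169] z 0.0552
```

View pics/s4.png

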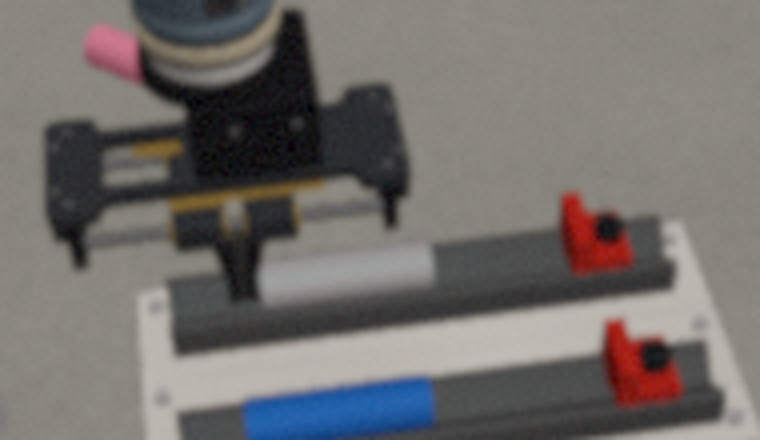

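The roller is sliding with the finger at about 2 N, and the stop and blue roller haven't moved. About 80 mm remains.

Request:
{"name": "servo_tool", "arguments": {
  "increments": [
    [1, [0, -6, 0], 0],
    [1, [0, -6, 0], 0],
    [1, [0, -6, 0], 0],
    [1, [0, -6, 0], 0],
    [1, [0, -6, 0], 0]
  ]
}}

```text
time_s: 6.55
position: [0.5293, -0.0498, 0.0396]
tcp_rot: [[0.955, 0.296, -0.0], [0.296, -0.955, 0.0], [-0.0, -0.0, -1.0]]
force: [0.6, -1.4, -0.1]
opening: 0.001
```

Request:
{"name": "servo_tool", "arguments": {
  "increments": [
    [1, [0, -6, 0], 0],
    [1, [0, -6, 0], 0],
    [1, [0, -6, 0], 0],
    [1, [0, -6, 0], 0],
    [1, [0, 0, 0], 0]
  ]
}}

```text
time_s: 7.18
position: [0.522, -0.0266, 0.0396]
tcp_rot: [[0.955, 0.296, -0.001], [0.296, -0.955, 0.001], [-0.001, -0.001, -1.0]]
force: [-1.2, 1.0, 0.6]
opening: 0.004
```

```bash
python3 look.py s5
```

```text
t 7.175 along 0.0198 lat -0.0002 z 0.0396 F [-1.24  0.97  0.58] Fu 1.29
steel_roller 0.95 along [0.0309 0.1285] lat [-0.0073  0.0173] z 0.0556
steel_roller 0.69 along [0.1566 0.192 ] lat [0.0824 0.1227] z 0.0648
near_face 0.68 along [0.1555 0.1899] lat [-0.0156  0.0231] z 0.0648
blue_roller 0.87 along [-0.0413  0.056 ] lat [0.0913 0.1169] z 0.0552
```

View pics/s5.png

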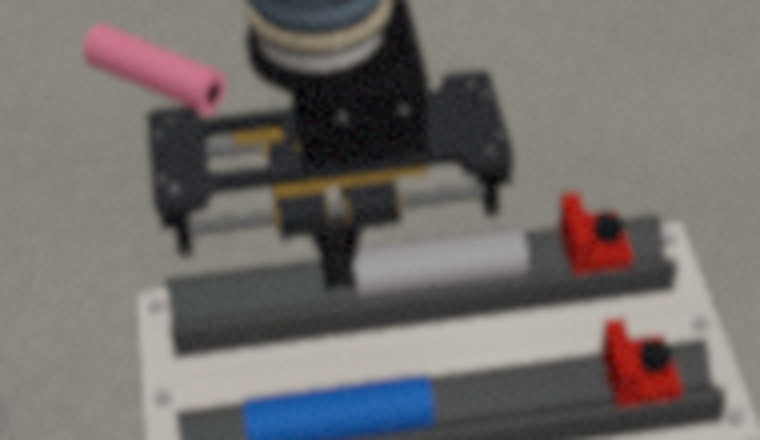

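Request:
{"name": "servo_tool", "arguments": {
  "increments": [
    [1, [0, -5, 0], 0],
    [1, [0, -5, 0], 0],
    [1, [0, -4, 0], 0],
    [1, [0, -4, 0], 0],
    [1, [0, 0, 0], 0]
  ]
}}

```text
time_s: 8.0
position: [0.5167, -0.0096, 0.0396]
tcp_rot: [[0.955, 0.296, -0.001], [0.296, -0.955, 0.0], [-0.0, -0.001, -1.0]]
force: [-0.2, 0.9, 0.4]
opening: 0.005
```

```bash
python3 look.py s6
```

```text
t 8.0 along 0.0376 lat -0.0001 z 0.0396 F [-0.23  0.9   0.45] Fu 0.93
steel_roller 0.79 along [0.0492 0.1428] lat [-0.004   0.0177] z 0.0556
near_face 0.63 along [0.1553 0.1895] lat [-0.0157  0.0233] z 0.0646
blue_roller 0.75 along [-0.0414  0.0553] lat [0.091 0.117] z 0.0555
```

View pics/s6.png

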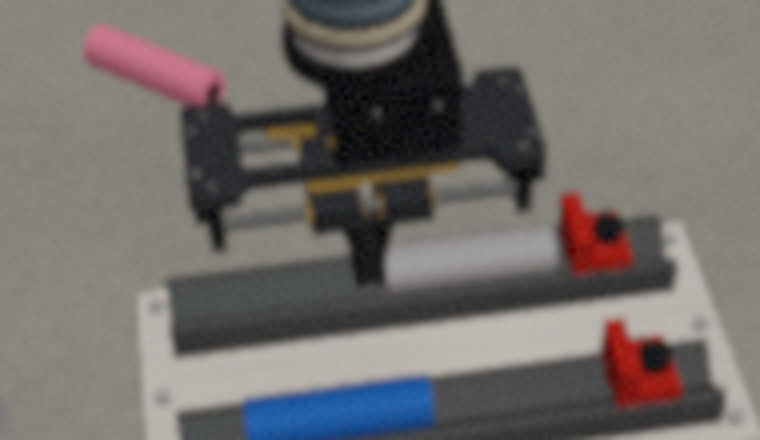

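Request:
{"name": "servo_tool", "arguments": {
  "increments": [
    [1, [0, -1.5, 0], 0],
    [1, [0, -1.5, 0], 0],
    [1, [0, -1, 0], 0],
    [1, [0, 0, 0], 0]
  ]
}}

```text
time_s: 8.7
position: [0.5158, -0.0063, 0.0395]
tcp_rot: [[0.955, 0.296, -0.0], [0.296, -0.955, 0.0], [-0.0, -0.0, -1.0]]
force: [-0.2, -1.1, 0.6]
opening: 0.006
```

Request:
{"name": "servo_tool", "arguments": {
  "increments": [
    [1, [0, -1, 0], 0],
    [1, [0, 0, 0], 0]
  ]
}}

```text
time_s: 8.95
position: [0.5155, -0.0053, 0.0396]
tcp_rot: [[0.955, 0.296, -0.0], [0.296, -0.955, 0.0], [-0.0, -0.0, -1.0]]
force: [-1.0, -1.7, 0.7]
opening: 0.002
```

```bash
python3 look.py s7
```

```text
t 8.95 along 0.0421 lat -0.0 z 0.0396 F [-0.97 -1.71  0.66] Fu -1.34
steel_roller 0.83 along [0.053  0.1503] lat [-0.007   0.0178] z 0.0553
near_face 0.71 along [0.1554 0.1898] lat [-0.0142  0.0235] z 0.0645
blue_roller 0.77 along [-0.0421  0.0558] lat [0.0911 0.1167] z 0.0557
```

View pics/s7.png

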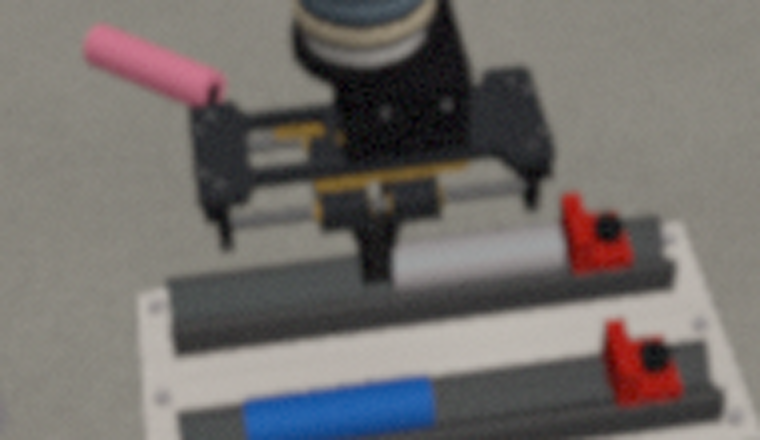

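Request:
{"name": "servo_tool", "arguments": {
  "increments": [
    [1, [0, -1, 0], 0],
    [1, [0, 0, 0], 0]
  ]
}}

```text
time_s: 9.4
position: [0.5153, -0.0044, 0.0396]
tcp_rot: [[0.955, 0.296, -0.0], [0.296, -0.955, 0.0], [-0.0, -0.0, -1.0]]
force: [-1.0, -1.5, 0.5]
opening: 0.001
```

Request:
{"name": "servo_tool", "arguments": {
  "increments": [
    [1, [0, -0.5, 0], 0],
    [1, [0, -0.5, 0], 0]
  ]
}}

```text
time_s: 9.65
position: [0.515, -0.0035, 0.0396]
tcp_rot: [[0.955, 0.296, 0.0], [0.296, -0.955, -0.0], [0.0, 0.0, -1.0]]
force: [-1.4, -2.5, -0.3]
opening: 0.008
```

Request:
{"name": "servo_tool", "arguments": {
  "increments": [
    [1, [0, -0.5, 0], 0],
    [1, [0, 0, 0], 0]
  ]
}}

```text
time_s: 9.9
position: [0.5148, -0.0029, 0.0395]
tcp_rot: [[0.955, 0.296, -0.0], [0.296, -0.955, 0.0], [-0.0, -0.0, -1.0]]
force: [0.1, -2.3, 0.1]
opening: 0.006
```

Request:
{"name": "servo_tool", "arguments": {
  "increments": [
    [1, [0, -0.5, 0], 0],
    [1, [0, 0, 0], 0]
  ]
}}

```text
time_s: 10.15
position: [0.5147, -0.0025, 0.0396]
tcp_rot: [[0.955, 0.296, 0.0], [0.296, -0.955, 0.0], [0.0, -0.0, -1.0]]
force: [-0.5, -2.7, 0.0]
opening: 0.005
```

```bash
python3 look.py s8
```

```text
t 10.15 along 0.045 lat 0.0 z 0.0396 F [-0.54 -2.71  0.01] Fu -2.43
steel_roller 0.88 along [0.0557 0.1533] lat [-0.0077  0.0176] z 0.0552
steel_roller 0.67 along [-0.0421  0.0563] lat [0.0913 0.1168] z 0.0557
near_face 0.69 along [0.1555 0.1899] lat [-0.0172  0.0236] z 0.0647
blue_roller 0.89 along [-0.0421  0.0563] lat [0.0915 0.1168] z 0.0557
```

View pics/s8.png

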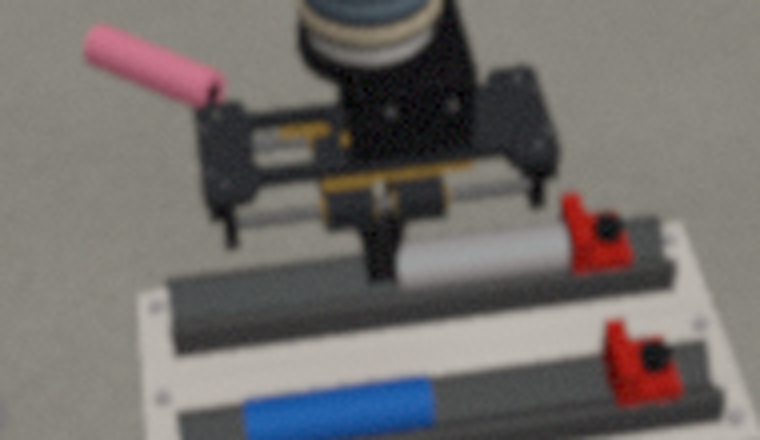

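The roller's front edge is within about 1 mm of the stop, and the push force is still only 2–3 N. I'll back off along the groove, lift, and check from above.

Request:
{"name": "servo_tool", "arguments": {
  "increments": [
    [1, [0, 10, 0], 0],
    [1, [0, 20, 0], 0],
    [1, [0, 20, -20], 0],
    [1, [0, 0, -50], 0],
    [1, [0, 0, -50], 0]
  ]
}}

```text
time_s: 10.98
position: [0.5298, -0.052, 0.1606]
tcp_rot: [[0.956, 0.294, -0.0], [0.294, -0.956, 0.0], [-0.0, -0.0, -1.0]]
force: [0.5, 0.0, 0.7]
opening: 0.002
```

Request:
{"name": "servo_tool", "arguments": {
  "increments": [
    [1, [-20, 50, 0], 0],
    [1, [-20, 50, 0], 0],
    [1, [-20, 50, 0], 0],
    [1, [-20, 50, 0], 0],
    [1, [-20, 50, 0], 0]
  ]
}}

```text
time_s: 11.6
position: [0.5075, -0.3219, 0.1597]
tcp_rot: [[0.956, 0.295, 0.001], [0.295, -0.956, -0.0], [0.001, 0.001, -1.0]]
force: [-0.3, -0.5, 0.0]
opening: 0.006
```

Request:
{"name": "servo_tool", "arguments": {
  "increments": [
    [1, [-20, 50, 0], 0],
    [1, [-20, 50, 0], 0],
    [1, [0, 0, 0], 0],
    [1, [0, 0, 0], 0]
  ]
}}

```text
time_s: 12.1
position: [0.4985, -0.4262, 0.1591]
tcp_rot: [[0.956, 0.295, -0.001], [0.295, -0.956, 0.002], [-0.0, -0.002, -1.0]]
force: [-0.3, 0.4, 0.1]
opening: 0.007
```

```bash
sed -e 's/"scene"/"top"/g' -e 's/b=(150,260,180,370)/b=(140,270,190,370)/' look.py > lookt.py; python3 look.py s9; python3 lookt.py t9
```

```text
t 12.1 along -0.3549 lat -0.1409 z 0.1591 F [-0.33  0.39  0.06] Fu 0.47
steel_roller 0.86 along [0.0548 0.1533] lat [-0.0081  0.0176] z 0.0556
near_face 0.75 along [0.1556 0.1901] lat [-0.0153  0.023 ] z 0.0647
blue_roller 0.6 along [-0.0405  0.0544] lat [0.0935 0.1168] z 0.0555
t 12.3 along -0.3536 lat -0.1393 z 0.1596 F [-0.91 -0.53 -0.55] Fu -0.24
steel_roller 0.58 along [0.056  0.1524] lat [-0.0166  0.0123] z 0.0576
near_face 0.84 along [0.1543 0.1913] lat [-0.0213  0.0178] z 0.0665
```

View pics/t9.png

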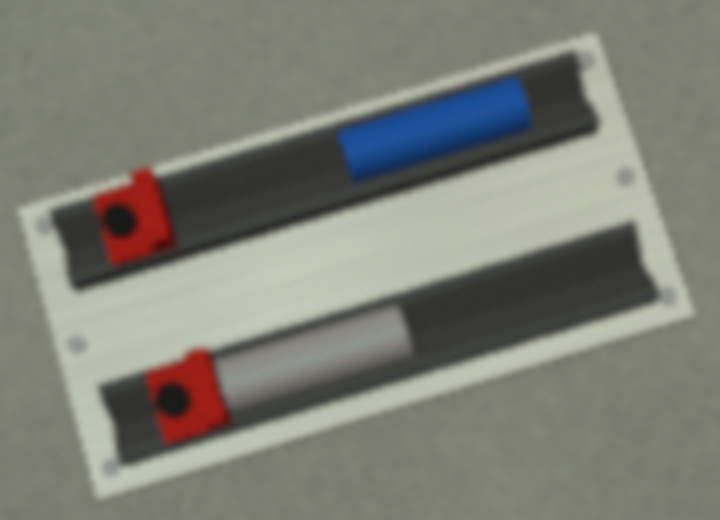

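The steel roller (crop ~(315,355)) sits against its red stop (~(187,397)). The stops and the blue roller are where they were in the first picture, and the gripper is clear. I'm handing in.

```bash
python3 -c "
from rig import bot
print(bot.hand_in())"
```

```text
the job is handed in; nothing more can be done
None
```

I pushed the steel roller about 104 mm along the near groove with the closed fingertips, until it was home against its red stop. Then I backed the arm off and handed the job in at about 12.3 s of the 35 s allowed.

- **Roller position:** the last pictures from both cameras put its end within about 1–2 mm of the stop's face. It lies straight in the groove.
- **Stops and blue roller:** the near stop's measured position stayed within about 1 mm throughout. The far stop and the blue roller look the same in the before and after pictures.
- **Forces:** the readings at the end of each move never went above about 3 N, far below the roughly 18 N that would slide a stop. I saw no jump in force when the roller met the stop, so a gap of about a millimetre may remain. The limit is 10 mm.
- **Disagreements:** the two cameras differ by about 5 mm across the groove, probably calibration. It doesn't affect the result, because the groove fixes that direction. The network did not report the blue roller in the last top view, but it is plainly visible there.

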